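# Trace the cam's profile with the hand stylus

### The arm

A 6-joint arm with a two-finger parallel gripper is mounted at the origin on the work surface. World frame = base frame: x ahead of the robot, y to its left, z up, the work surface at z = 0. Lengths are in m, angles in rad, forces in N, time in s.
With the tool pointing down it reaches from about 0.4 to 0.825 m from the base axis. Payload 7 kg.
Tool frame: the origin (TCP) lies at the very end of the fingers, on their centre line; the grasp point (between the pads) lies 19 mm behind it (arm.pinch_z is the z of the grasp point in the tool frame, in m); z points along the fingers, y is the direction in which the jaws open and shut (so a half turn about z gives the same grasp; the last joint's range is limited). The gripper opens to 88 mm and grips with 3 to 60 N. Pads are 19 mm wide; open, the fingers measure 130 mm over their backs; the gripper's body (78 mm by 193 mm) begins 47 mm behind the grasp point.
Start: joints at [1.575, 0.359, 0.012, 0, -1.224, -0.288], TCP at [0.189, 0.648, 0.227] pointing down, gripper open.
Joint ranges: [-3.07, 3.07], [-1.43, 2.12], [-1.02, 1.25], [-3.03, 1.67], [-3.05, -0], [-3.03, 3.03]. Speed limits (rad/s): [2.39, 2.39, 3.01, 3.14, 3.14, 3.14].

### API

Orientations are given as [roll, pitch, yaw] about the fixed x, y, z axes, in that order (R = Rz(yaw) Ry(pitch) Rx(roll)).
In Python, from station import arm gives the robot as it stands.
- The arm moves only by the tool drive_tool, never from a script. Its argument "targets" is a list of rows, each a list of 6 numbers: the shift along the world's x, y, z in units of 0.04 m (1.0 is 0.04 m), then the turn, a rotation vector about the world's x, y, z in units of 6 degrees (1.0 is 6 degrees). In form: [[x, y, z, wx, wy, wz], ...]. A call has 1 to 5 rows; each row shifts and turns the commanded pose from where the row before left it; what a row does not reach is not made up. A row lasts 1/8 s, in which the tool goes at most 62.5 mm and 10.7 degrees, less where a joint would pass 70% of its speed; a pose out of reach is approached as far as the arm can. A call with a number of a shift or a turn outside -1 to 1 is refused whole. A call with a gripper value outside its range is refused whole. "claw" is the opening, from 0 (shut) to 1 (fully open), set as the call begins (left out, the last holds). The fingers move at their own pace and stop on an object; "newtons" is the grip in N (left out, the last holds). Time passes only in rows, so rows that do not move let the fingers close. It gives the time, the measured TCP pose, the force and the opening at its end, in the units of the state.
- arm.get_state(): the state, without advancing time (a new reading comes with each control period).
- arm.grab_frame(name): name is "scene" or "top" or "wrist"; returns (picture, depth): 480x640x3 uint8, red, green, blue; 480x640 float32, m along the optical axis (not along the pixel's ray), 0 where there is no reading.
- arm.get_calibration(name): a dict with "mtx" (3x3 intrinsics, pixels), "origin" and "rotation" of the camera in the world. Camera axes: x right, y up, looking along -z (the intrinsics and any distortion apply to the point x, -y, -z); pixel columns grow to the right and rows downward; lengths in m; the calibration is good to about 2 mm. A picture is of the moment at which its call begins: read the wrist's pose just before it. get_calibration takes no time and is no camera call; for the wrist camera it gives the pose at the moment of the call.
- arm.job_done(): hands the job in, once; it reports no verdict.
Trained networks look in the newest picture that a camera, given by its name, has taken for a name from the list of things; names that differ only in an ending like _2 or _b are one class to them, and where a whole thing is asked for, a point or a joint stands for the part that bears it (a point fixed in the world has none). Each returns a list of dicts, best first, with "score" (0 to 1); they miss things now and then, are a little off and sometimes report something else, mostly with a low value. They report only what shows in the picture. A call takes as long as a camera call.
- arm.search_frame(target, camera): "point" ([x, y, z] in m, in the coordinates of the camera as it stood for that picture, good to about 4 mm: the middle of the surface that is visible of it).
- arm.cut_out(target, camera): "pixels" (480x640 bool, what is visible of it).
- arm.landmark_of(target, camera): "point" ([x, y, z] in m, in the coordinates of the camera as it stood for that picture, good to about 4 mm: a listed point, or the origin of a listed thing).
The state is a dict: "t": time; "q": joint angles; "qd": joint speeds; "joint_efforts": joint torques, N m; "eef_pos": TCP position; "ee_rot": TCP orientation; "force": force on the tool from outside, world axes, zero at the start; "moment": the same for the moment, N m; "width": finger opening in m.
Only numpy, scipy, OpenCV 4.12 (cv2) and the standard library are available. Lean on these libraries where they do the work, as an engineer would, in place of code of your own. Each camera call takes 0.05 s, during which the arm holds its last target. There are 200 camera calls.

### The job

Take the orange-handled stylus out of its black holder and, holding it upright, run the side of its steel pin slowly round the steel cam's edge from the red mark, over the nose that points to the stand's front, to the green mark, pressing gently (about 4 N, never over 12 N) and keeping it against the edge the whole way. Only the stylus may touch the cam and its stand. Then set the stylus back in its holder, standing fully home, and leave the other things on the bench where they are.

Things in the scene. Friction and masses are not known exactly. Their poses are not given: they have to be found in the camera images.
- cam_stand: Fixed blue block 150 x 150 x 30 mm, a round black dial on it (152 mm across, top 36 mm up), and over that on a 32 mm spindle the level steel cam plate to trace (shape: see spindle, nose): underside 60 mm, top 74 mm up; brass nut on it to 81 mm. All clamped rigid. Origin: spindle axis at table level, z up; -x is the stand's front, where the cam's nose points.
- spindle (a point): Spindle axis at the cam's mid-thickness, 67 mm up. From above the cam is nominally a disc of radius 42 mm about this axis plus a nose disc of radius 16 mm, joined by straight flanks 36.7 mm long tangent to both, their outward normals 54.7 degrees either side of the stand's -x. The round part behind the flanks lies by the red and green marks.
- nose (a point): NOMINAL centre of the nose disc, 45 mm from the spindle axis along the stand's -x, 67 mm up. The cam has an oversize bore: as clamped, it is off the spindle axis by up to 5 mm in x and in y and turned up to 0.16 rad (9 degrees) either way. No reading gives this (all listed points and lines are nominal), so its edge may lie 10 mm off and must be felt for, or seen.
- start_mark (a point): Nominal place of the middle of the stylus pin when it touches the edge at the red mark (red bar on the dial, stand's +y side): 47 mm from the spindle axis, 80 degrees from -x towards +y (stand's x = -8.2, y = +46.3 mm), 67 mm up. Feel for the real edge along the red bar, square to the rim.
- end_mark (a point): The same for the green mark (green bar, stand's -y side): x = -8.2, y = -46.3 mm in the stand's frame, 67 mm up.
- left_line: White line painted on the dial under the nominal place of the left (+y) flank, 36.7 mm long; origin at its middle, its x axis is the flank's outward normal, y along it.
- right_line: The same for the right (-y) flank; its x axis points outward.
- stylus: Loose stylus, about 90 g, upright in the holder: dark steel collar 34 mm across, 4 mm thick; above it an orange handle 18 x 18 mm square, 66 mm long (4 to 70 mm above the origin; flats face the stylus's x and y axes); below it a round steel pin 10 mm across, 36 mm long. Origin: centre of the collar's underside, z up along the handle.
- stylus_end (a point): Centre of the lower end of the stylus pin, 36 mm below the stylus's origin. For tracing keep it 42 to 58 mm above the table: the pin then spans the cam's edge, clear of the dial, and the collar clears the cam's top.
- holder: Fixed black block 62 x 62 x 50 mm with an upright 18 mm hole through its middle; the collar rests on its top at 50 mm with the pin in the hole. Origin: centre of its underside, z up. It may stand on either side of the cam, in the place of the vice.
- vice: Fixed green toolmaker's vice, 70 x 140 mm, 63 mm high; not used. Origin: centre of the base's underside.
- spare_cam: loose brass cam blank, 75 x 60 x 12 mm, flat on the table; not the cam to trace; origin centre of its round end's underside
- specimen_a: loose aluminium dumbbell test piece, 120 x 22 x 6 mm, flat on the table; origin centre of underside
- specimen_b: loose copper dumbbell test piece, 120 x 22 x 6 mm; origin centre of underside
- jar: small closed jar with a blue cap, 48 mm across, 55 mm high; origin centre of underside
- driver: screwdriver with a red handle, 170 mm long, lying on the table
- collar: black rubber ring, 48 mm outside, 28 mm inside, 14 mm high; origin centre of underside

How it is judged:
On the way, in this order (a step that is already met when the one before it is completed fails the run):
1. the stylus is lifted out of its holder (z of stylus in the frame of holder above 0.075 m), for 0.1 s.
2. its pin touches the cam's edge at the red mark (within 13 mm) (contact force between stylus and cam_stand above 0.5 N and z of stylus_end in the frame of cam_stand between 0.042 and 0.068 m and horizontal distance between stylus_end and start_mark below 0.013 m), for 0.2 s.
3. the pin, pressing the edge with over 0.5 N without a break for 0.2 s, passes the first part of the left flank (stand's y 36 to 27 mm) (contact force between stylus and cam_stand above 0.5 N and z of stylus_end in the frame of cam_stand between 0.042 and 0.068 m and y of stylus_end in the frame of cam_stand between 0.027 and 0.036 m and x of stylus_end in the frame of cam_stand below 0 m), for 0.2 s.
4. the pin, pressing the edge with over 0.5 N without a break for 0.2 s, passes the last part of the left flank (stand's y 24 to 15 mm) (contact force between stylus and cam_stand above 0.5 N and z of stylus_end in the frame of cam_stand between 0.042 and 0.068 m and y of stylus_end in the frame of cam_stand between 0.015 and 0.024 m and x of stylus_end in the frame of cam_stand below 0 m), for 0.2 s.
5. the pin, pressing the edge with over 0.5 N without a break for 0.2 s, passes the left half of the nose (stand's y 12 to 3 mm) (contact force between stylus and cam_stand above 0.5 N and z of stylus_end in the frame of cam_stand between 0.042 and 0.068 m and y of stylus_end in the frame of cam_stand between 0.003 and 0.012 m and x of stylus_end in the frame of cam_stand below 0 m), for 0.2 s.
6. the pin, pressing the edge with over 0.5 N without a break for 0.2 s, passes the right half of the nose (stand's y -3 to -12 mm) (contact force between stylus and cam_stand above 0.5 N and z of stylus_end in the frame of cam_stand between 0.042 and 0.068 m and y of stylus_end in the frame of cam_stand between -0.012 and -0.003 m and x of stylus_end in the frame of cam_stand below 0 m), for 0.2 s.
7. the pin, pressing the edge with over 0.5 N without a break for 0.2 s, passes the first part of the right flank (stand's y -15 to -24 mm) (contact force between stylus and cam_stand above 0.5 N and z of stylus_end in the frame of cam_stand between 0.042 and 0.068 m and y of stylus_end in the frame of cam_stand between -0.024 and -0.015 m and x of stylus_end in the frame of cam_stand below 0 m), for 0.2 s.
8. the pin, pressing the edge with over 0.5 N without a break for 0.2 s, passes the last part of the right flank (stand's y -27 to -36 mm) (contact force between stylus and cam_stand above 0.5 N and z of stylus_end in the frame of cam_stand between 0.042 and 0.068 m and y of stylus_end in the frame of cam_stand between -0.036 and -0.027 m and x of stylus_end in the frame of cam_stand below 0 m), for 0.2 s.
9. the pin, still touching, reaches the green mark (within 13 mm) (contact force between stylus and cam_stand above 0.5 N and z of stylus_end in the frame of cam_stand between 0.042 and 0.068 m and horizontal distance between stylus_end and end_mark below 0.013 m), for 0.1 s.
At the end, for the whole second after the job is handed in: The stylus stands upright (within 4.5 degrees) and at rest in the holder's hole, within 7 mm of its centre, collar on the holder's top (within 3 mm), let go (horizontal distance between stylus and holder below 0.007 m and z of stylus in the frame of holder between 0.047 and 0.053 m and angle between stylus's own z axis and vertical below 0.08 rad and linear speed of stylus below 0.02 m/s and contact force between the fingers and stylus below 0.05 N); the robot touches nothing.
It fails at once if the stylus presses on the cam or its stand with more than 12 N (contact force between stylus and cam_stand above 12 N).
It fails at once if the gripper or arm touches the cam or its stand (contact force between any of the fingers, the arm and cam_stand above 1 N).
It fails at once if the pin, lower than the cam's top, is drawn well away (some 20 mm beyond the nominal edge) from the left flank, nose or right flank (z of stylus_end in the frame of cam_stand below 0.074 m and ((y of stylus_end in the frame of cam_stand between 0.018 and 0.034 m and x of stylus_end in the frame of left_line between 0.024 and 0.04 m) or (y of stylus_end in the frame of cam_stand between -0.034 and -0.018 m and x of stylus_end in the frame of right_line between 0.024 and 0.04 m) or (y of stylus_end in the frame of cam_stand between -0.015 and 0.015 m and x of stylus_end in the frame of cam_stand between -0.105 and -0.085 m))).
It fails at once if the pin is lifted above the cam's edge part-way along it (z of stylus_end in the frame of cam_stand between 0.074 and 0.082 m and ((y of stylus_end in the frame of cam_stand between 0.015 and 0.034 m and x of stylus_end in the frame of left_line between -0.01 and 0.016 m) or (y of stylus_end in the frame of cam_stand between -0.034 and -0.015 m and x of stylus_end in the frame of right_line between -0.01 and 0.016 m) or (y of stylus_end in the frame of cam_stand between -0.015 and 0.015 m and x of stylus_end in the frame of cam_stand between -0.077 and -0.055 m))).
It fails at once if another thing on the bench is moved by more than 15 mm (distance of any of spare_cam, specimen_a, specimen_b, jar, driver, collar from where it was at the start of the episode above 0.015 m).
It also fails if it takes over 72 s, if anything falls off the work surface, if the arm or the gripper's body presses on something with over 40 N, if the wrist force passes 120 N, or if a joint passes its speed limit or range.

## Working session

There is one attempt and no reset: what is moved stays moved. The work goes in short steps, Python scripts to look and compute and a tool call to move; the robot and the scene stay as the last step left them, time stands still between calls to the robot, and variables do not carry over. Pictures are saved under pics/ and viewed, about 8 in all and at most 12, crops included, and the job is handed in when it is done.

Besides the shell and the picture viewer there is one more tool, called after "Call:" in YAML: its name, and indented under it one key for each argument. drive_tool: Moves the arm, as the interface text tells. Shifts and turns lie within -1 to 1; 1 stands for 0.04 m of shift or 6 degrees of turn. Its arguments: {"type":"object","properties":{"targets":{"type":"array"},"claw":{"type":"number"},"newtons":{"type":"number"}},"required":["targets"]}

```bash
mkdir -p pics; ls; cat > h.py <<'E'
import numpy as np, cv2
from station import arm
def cam(n): 
    c=arm.get_calibration(n); return np.array(c["mtx"]),np.array(c["origin"]),np.array(c["rotation"]),c
def w(n,p,cal=None):
    K,o,R,_=cal or cam(n); return o+R@np.array(p)
def px(n,P,cal=None):
    K,o,R,_=cal or cam(n); q=R.T@(np.array(P)-o); q=q*[1,-1,-1]; u=K@q; return u[:2]/u[2]
def grab(n,f=None):
    cal=cam(n); im,d=arm.grab_frame(n)
    if f: cv2.imwrite("pics/"+f,im[:,:,::-1])
    return im,d,cal
def cloud(d,cal):
    K,o,R,_=cal; v,u=np.mgrid[:480,:640]
    x=(u-K[0,2])/K[0,0]*d; y=(v-K[1,2])/K[1,1]*d
    return np.stack([x,-y,-d],-1)@R.T+o
def ray(n,uv,z,cal):
    K,o,R,_=cal; a=R@(np.linalg.inv(K)@[uv[0],uv[1],1]*[1,-1,-1]); return o+a*(z-o[2])/a[2]
E
python3 - <<'E'
from h import *
print(arm.get_state(), arm.pinch_z)
for n in ("top","scene"):
    im,d,cal=grab(n,n+"0.png"); print(n,cal)
    for t in ("cam_stand","holder","stylus","stylus_end","spindle","nose","start_mark","end_mark","vice","left_line","right_line"):
        r=arm.landmark_of(t,n)
        print(t,[(round(x["score"],2),w(n,x["point"],cal).round(4)) for x in r[:2]])
E
```

```text
pics
{'t': 0.0, 'q': array([ 1.57510401e+00,  3.59418542e-01,  1.10531992e-02, -3.38197968e-04,
       -1.22412762e+00, -2.88088020e-01]), 'qd': array([ 9.21876334e-04,  1.37262211e-03, -6.53414181e-05, -7.26529828e-04,
        9.33059722e-05,  6.52073061e-04]), 'joint_efforts': array([-2.94898982e-04, -5.82719994e+01,  2.93051541e+01,  6.99695393e+00,
        6.97085430e-03, -1.56166111e-04]), 'eef_pos': array([0.18889224, 0.64750938, 0.22560193]), 'ee_rot': array([ 3.13987560e+00, -1.77271071e-04, -2.83895362e-01]), 'force': array([-1.03145655, -0.10445885, -0.59933393]), 'moment': array([-0.00442608, -0.01251817,  0.01453409]), 'width': 0.08757714017305478} -0.0188
top (array([[512.22006297,   0.        , 314.05837151],
       [  0.        , 512.22006297, 234.26794513],
       [  0.        ,   0.        ,   1.        ]]), array([ 0.55841284, -0.04056006,  1.06786705]), array([ 0.04665449,  0.01673446, -1.57348455]), {'mtx': array([[512.22006297,   0.        , 314.05837151],
       [  0.        , 512.22006297, 234.26794513],
       [  0.        ,   0.        ,   1.        ]]), 'ori
[... 1229 characters left out ...]
y([-0.7236, -1.4974, -1.3808]))]
holder [(0.83, array([-1.5652, -2.339 , -2.2224]))]
stylus [(0.74, array([-1.5001, -2.2739, -2.1573])), (0.33, array([-0.275 , -1.0488, -0.9322]))]
stylus_end [(0.78, array([-1.5443, -2.3181, -2.2015])), (0.35, array([-0.6415, -1.4153, -1.2988]))]
spindle [(0.89, array([-0.6422, -1.416 , -1.2994]))]
nose [(0.69, array([-0.6453, -1.419 , -1.3025])), (0.55, array([-0.7074, -1.4812, -1.3646]))]
start_mark [(0.62, array([-0.5945, -1.3682, -1.2517]))]
end_mark [(0.94, array([-0.7216, -1.4953, -1.3788]))]
vice [(0.82, array([-0.3581, -1.1319, -1.0153]))]
left_line []
right_line [(0.33, array([-0.3571, -1.1309, -1.0143])), (0.29, array([-0.7051, -1.4789, -1.3623]))]
```

```bash
python3 - <<'E'
s=open('h.py').read()
s=s.replace('np.array(c["rotation"]),c','Rot.from_euler("xyz",c["rotation"]).as_matrix(),c').replace("import numpy as np, cv2","import numpy as np, cv2\nfrom scipy.spatial.transform import Rotation as Rot")
open('h.py','w').write(s)
E
python3 - <<'E'
from h import *
for n in ("top","scene"):
    im,d,cal=grab(n,n+"1.png")
    for t in ("cam_stand","holder","stylus","stylus_end","spindle","nose","start_mark","end_mark","vice","left_line","right_line","jar","driver","spare_cam"):
        r=arm.landmark_of(t,n)
        print(n,t,[(round(x["score"],2),w(n,x["point"],cal).round(4)) for x in r[:2]])
E
```

```text
top cam_stand [(0.62, array([0.612 , 0.0628, 0.067 ])), (0.61, array([ 0.6108,  0.0645, -0.0021]))]
top holder [(0.65, array([ 0.4395, -0.292 ,  0.0006]))]
top stylus [(0.62, array([ 0.4367, -0.2878,  0.0467]))]
top stylus_end [(0.24, array([0.579 , 0.1015, 0.0666]))]
top spindle [(0.9, array([0.6103, 0.0641, 0.0644])), (0.26, array([0.5683, 0.0412, 0.0671]))]
top nose [(0.87, array([0.567 , 0.0465, 0.0711]))]
top start_mark [(0.66, array([0.5797, 0.1   , 0.067 ])), (0.21, array([ 0.7791,  0.0505, -0.0029]))]
top end_mark [(0.58, array([0.6253, 0.021 , 0.07  ])), (0.39, array([ 0.685 , -0.3538, -0.0043]))]
top vice [(0.85, array([ 0.4683,  0.3152, -0.0018])), (0.24, array([0.5789, 0.1052, 0.0695]))]
top left_line [(0.69, array([ 0.5904, -0.4288,  0.0023]))]
top right_line [(0.58, array([ 0.4409, -0.2917,  0.0481]))]
top jar [(0.96, array([ 6.745e-01,  3.958e-01, -1.000e-04])), (0.59, array([ 0.6837, -0.3574, -0.0039]))]
top driver [(0.65, array([ 0.778 ,  0.0526, -0.0023])), (0.31, array([ 0.7077, -0.2333,  0.0022]))]
top spare_cam [(0.85, array([0.7217, 0.2467, 0.0012]))]
scene cam_
[... 161 characters left out ...]
8])), (0.5, array([0.5683, 0.0453, 0.0692]))]
scene stylus_end [(0.54, array([ 0.4378, -0.2893,  0.0142]))]
scene spindle [(0.76, array([0.6119, 0.0631, 0.0658])), (0.39, array([ 0.4438, -0.2911,  0.0507]))]
scene nose [(0.61, array([0.5668, 0.0461, 0.0692]))]
scene start_mark [(0.91, array([0.579 , 0.1009, 0.0676])), (0.22, array([0.5669, 0.0449, 0.0669]))]
scene end_mark [(0.94, array([0.6213, 0.0162, 0.0685]))]
scene vice [(0.92, array([0.4704, 0.3125, 0.0041]))]
scene left_line []
scene right_line []
scene jar [(0.77, array([ 0.6713,  0.3996, -0.0021])), (0.32, array([ 4.702e-01,  3.111e-01, -2.000e-04]))]
scene driver []
scene spare_cam [(0.82, array([7.271e-01, 2.396e-01, 3.000e-04]))]
```

View pics/top0.png

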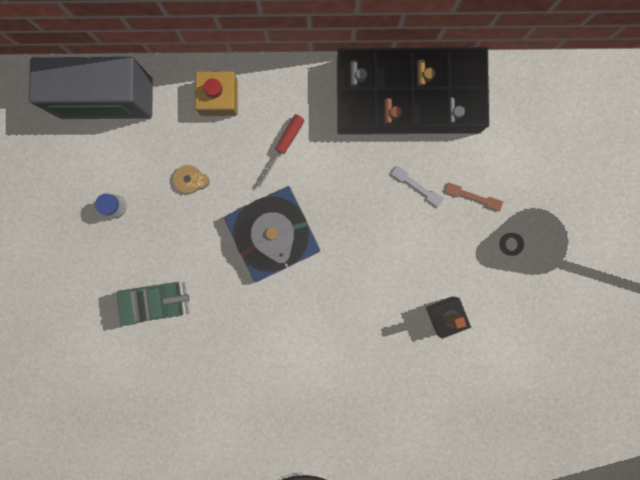

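View pics/scene0.png

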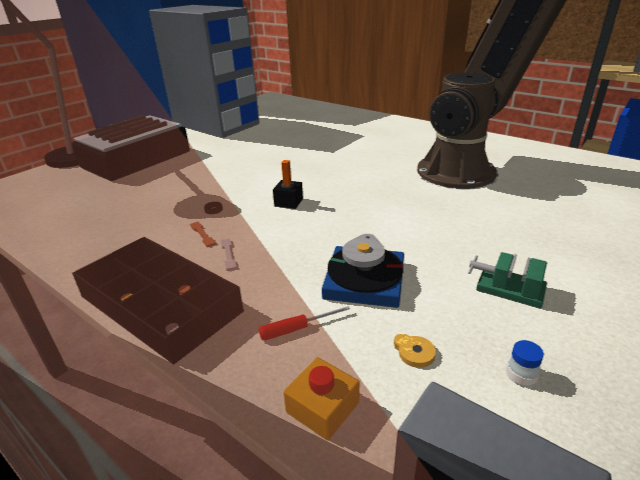

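```bash
python3 - <<'E'
from h import *
im,d,cal=grab("top"); P=cloud(d,cal); hsv=cv2.cvtColor(im,cv2.COLOR_RGB2HSV)
def rep(name,m):
    q=P[m]; q=q[np.isfinite(q).all(1)]
    if len(q)<5: print(name,len(q)); return
    r=cv2.minAreaRect((q[:,:2]*1000).astype(np.float32)); print(name,len(q),q.mean(0).round(4),np.median(q[:,2]).round(4),np.round(r[0],1),np.round(r[1],1),round(r[2],1))
reg=np.zeros((480,640),bool)
near=lambda x,y,r:(np.hypot(P[...,0]-x,P[...,1]-y)<r)&(d>0)
H,S,V=[hsv[...,i].astype(int) for i in range(3)]
c=near(.611,.063,.12); 
rep("blue",c&(H>105)&(H<130)&(S>100)&(P[...,2]>.015)&(P[...,2]<.045))
rep("red",c&((H<8)|(H>172))&(S>90)&(V>40)); rep("green",c&(H>40)&(H<95)&(S>60))
rep("nut",c&(H>10)&(H<28)&(S>90))
m=c&(P[...,2]>.066)&(P[...,2]<.08); rep("cam",m)
h=near(.44,-.292,.07); rep("holder",h&(P[...,2]>.035)&(P[...,2]<.06)); rep("holder_dark",h&(V<60)&(P[...,2]>.035))
rep("handle",h&(P[...,2]>.1)&(H<25)&(S>100))
rep("handle_all",h&(P[...,2]>.1))
print(cam("wrist")[1:3])
cv2.imwrite("pics/c.png",np.hstack([cv2.resize(im[180:290,215:330],None,fx=4,fy=4,interpolation=2),cv2.resize(im[280:390,400:480],None,fx=4,fy=4,interpolation=2)])[:,:,::-1])
E
```

```text
blue 0
red 0
green 0
nut 101 [0.607  0.0581 0.0805] 0.0804 [607.   58.2] [20.7 20.8] 66.9
cam 1560 [0.6015 0.055  0.0734] 0.0733 [603.7  52.7] [93.6 83.3] 57.3
holder 868 [ 0.4418 -0.2883  0.0495] 0.0497 [ 440.  -292.2] [62.6 63. ] 21.3
holder_dark 392 [ 0.435  -0.2828  0.0484] 0.049 [ 441.1 -289.6] [58.8 58.8] 21.1
handle 109 [ 0.4407 -0.2911  0.1188] 0.1192 [ 440.  -291.8] [18.2 18.1] 14.6
handle_all 130 [ 0.4407 -0.2903  0.1168] 0.1188 [ 440.  -291.7] [18.2 18.4] 14.6
(array([0.25554792, 0.62874254, 0.38492041]), array([[-2.80286764e-01,  9.28813221e-01,  2.42374360e-01],
       [-9.59916258e-01, -2.71118810e-01, -7.11011125e-02],
       [-3.27405221e-04, -2.52587789e-01,  9.67573926e-01]]))
```

View pics/c.png

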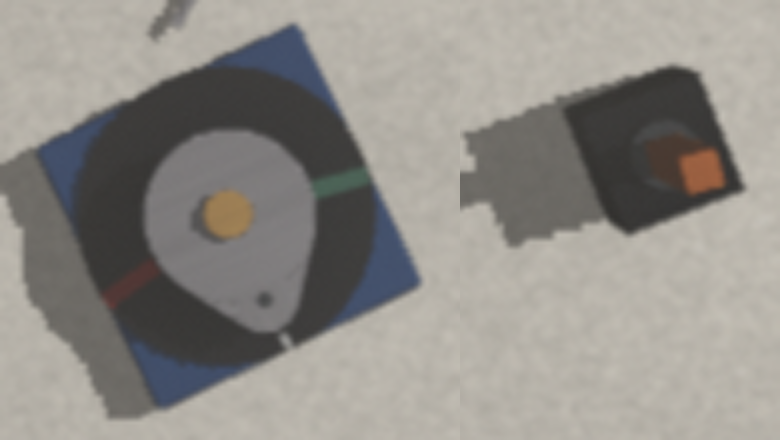

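Call:
drive_tool:
  targets:
    - [0.7,-0.97,0,0,0,-0.7]
    - [0.7,-0.97,0,0,0,-0.7]
    - [0.7,-0.97,0,0,0,-0.7]
    - [0.7,-0.97,0,0,0,-0.7]
    - [0.7,-0.97,0,0,0,-0.7]

```text
t: 3.38
eef_pos: [0.3298, 0.4527, 0.2268]
ee_rot: [-3.141, 0.0, -0.653]
force: [0.7, 0.0, -0.5]
width: 0.0875
```

Call:
drive_tool:
  targets:
    - [0.7,-0.97,0,0,0,-0.7]
    - [0.7,-0.97,0,0,0,-0.7]
    - [0.7,-0.97,0,0,0,-0.7]
    - [0.7,-0.97,0,0,0,-0.7]
    - [0.7,-0.97,0,0,0,-0.7]

```text
t: 4.0
eef_pos: [0.4698, 0.2587, 0.2269]
ee_rot: [-3.141, 0.0, -1.019]
force: [-0.1, 0.5, -0.3]
width: 0.0877
```

Call:
drive_tool:
  targets:
    - [0.7,-0.97,0,0,0,-0.7]
    - [0.7,-0.97,0,0,0,-0.7]
    - [0.7,-0.97,0,0,0,-0.7]
    - [0.7,-0.97,0,0,0,-0.7]
    - [0,0,0,0,0,0]

```text
t: 4.62
eef_pos: [0.5822, 0.1022, 0.2261]
ee_rot: [3.141, -0.0, -1.315]
force: [0.7, 1.1, -1.3]
width: 0.0877
```

```bash
python3 - <<'E'
from h import *
im,d,cal=grab("wrist","w1.png"); np.savez("w1.npz",im=im,d=d,K=cal[0],o=cal[1],R=cal[2]); print(cal[0].round(1),cal[1],arm.get_state()['eef_pos'], cal[3].keys())
for t in ("spindle","nose","start_mark","end_mark","left_line","right_line","cam_stand"):
    print(t,[(round(x["score"],2),w("wrist",x["point"],cal).round(4)) for x in arm.landmark_of(t,"wrist")[:2]])
E
```

```text
[[379.8   0.  320.4]
 [  0.  379.8 236.9]
 [  0.    0.    1. ]] [0.6010398  0.03662341 0.38451223] [0.58146699 0.10339423 0.22616314] dict_keys(['mtx', 'origin', 'rotation'])
spindle [(0.58, array([0.6153, 0.0653, 0.0669]))]
nose [(0.93, array([0.5708, 0.048 , 0.0671])), (0.62, array([0.6218, 0.0195, 0.0667]))]
start_mark [(0.83, array([0.5849, 0.0986, 0.0675]))]
end_mark [(0.69, array([0.6255, 0.0217, 0.0632]))]
left_line []
right_line []
cam_stand [(0.57, array([0.6088, 0.0668, 0.0018]))]
```

View pics/w1.png

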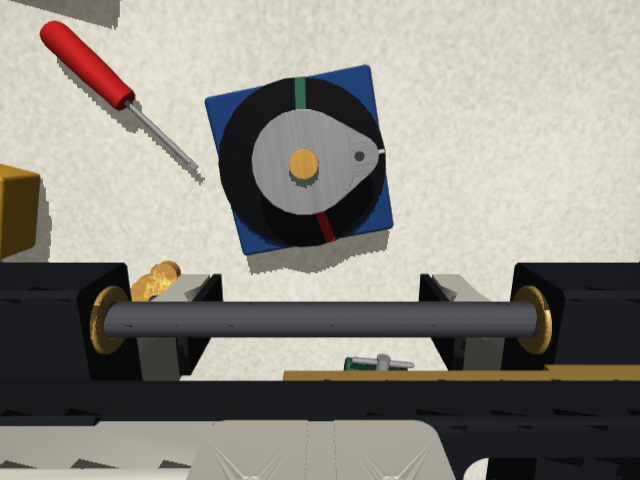

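```bash
cat > fit.py <<'E'
from h import *
from scipy.optimize import least_squares
z=np.load("w1.npz"); im,d=z["im"],z["d"]; cal=(z["K"],z["o"],z["R"],None)
hsv=cv2.cvtColor(im,cv2.COLOR_RGB2HSV); H,S,V=[hsv[...,i].astype(int) for i in range(3)]
roi=np.zeros((480,640),bool); roi[50:270,195:405]=1
def big(m):
    n,l,s,_=cv2.connectedComponentsWithStats(m.astype(np.uint8)); k=1+s[1:,4].argmax(); return l==k
def cont(m,zz):
    c=max(cv2.findContours(m.astype(np.uint8),cv2.RETR_EXTERNAL,cv2.CHAIN_APPROX_NONE)[0],key=len)[:,0]
    return np.array([ray(0,p,zz,cal)[:2] for p in c])*1000
P=cloud(d,cal)
blue=roi&(H>95)&(H<130)&(S>110)&(V>50)
q=cont(cv2.morphologyEx(blue.astype(np.uint8),cv2.MORPH_CLOSE,np.ones((40,40))),.03)
r=cv2.minAreaRect(q.astype(np.float32)); print("blue",blue.sum(),r, np.median(P[blue][:,2]))
for n,m in (("red",roi&((H<8)|(H>172))&(S>120)&(V>40)),("green",roi&(H>40)&(H<95)&(S>60)&(V>40))):
    b=big(m); p=np.argwhere(b)[:,::-1]; x=np.array([ray(0,a,.036,cal)[:2] for a in p])*1000
    u,s,v=np.linalg.svd(x-x.mean(0)); print(n,b.sum(),x.mean(0).round(1),np.rad2deg(np.arctan2(v[0,1],v[0,0])).round(1))
dial=roi&(V<60)|(roi&(S<60)&(V<50))
c=roi&(d>0)&(P[...,2]>.068)&(P[...,2]<.088); c=big(c); print("cam px",c.sum(),np.median(P[c][:,2]))
q=cont(c,.074)
def res(p):
    x,y,t,s=p; a=np.deg2rad(t); e=np.array([-np.cos(a),-np.sin(a)])  # nose dir
    w_=q-[x,y]; u=w_@e; v=np.abs(w_@[-e[1],e[0]])
    n=np.array([np.cos(np.deg2rad(54.7)),np.sin(np.deg2rad(54.7))]); T=np.array([n[1],-n[0]])
    t1=u*T[0]+v*T[1]
    return np.where(t1<0,np.hypot(u,v)-42,np.where(t1>36.7,np.hypot(u-45,v)-16,u*n[0]+v*n[1]-42))-s
s=least_squares(res,[610,60,25,0],loss="soft_l1"); print("cam x,y,yaw,grow",s.x.round(2),"rms",np.sqrt(np.mean(res(s.x)**2)).round(2))
nut=big(roi&(H>10)&(H<28)&(S>120)&(V>90)); print("nut",cont(nut,.081).mean(0).round(1))
E
python3 fit.py
```

```text
blue 4297 ((582.1939086914062, -14.518487930297852), (36.450679779052734, 75.9261703491211), 71.2522964477539) 0.030013161104667507
red 300 [575.8 113.8] 126.0
green 349 [627.5   4.6] 104.9
cam px 9674 0.07417846599016384
cam x,y,yaw,grow [609.05  58.85  22.27  -0.64] rms 0.27
nut [609.1  59.3]
```

```bash
cat >> fit.py <<'E'
print("----")
p=np.argwhere(blue)[:,::-1]; ok=np.abs(P[blue][:,2]-.03)<.004; p=p[ok]; q2=np.array([ray(0,a,.03,cal)[:2] for a in p])*1000
print(cv2.minAreaRect(q2.astype(np.float32)))
dm=roi&(V<75)&(S<110)&(np.abs(P[...,2]-.036)<.004); q3=np.array([ray(0,a,.036,cal)[:2] for a in np.argwhere(dm)[:,::-1]])*1000
print("dial",dm.sum(),cv2.minEnclosingCircle(q3.astype(np.float32)))
E
python3 fit.py|sed -n '/----/,$p'
```

```text
----
((610.7691040039062, 64.46688842773438), (147.4803924560547, 147.36265563964844), 25.565956115722656)
dial 11577 ((610.6142578125, 64.67691802978516), 75.42817687988281)
```

Call:
drive_tool:
  targets:
    - [-0.425,-0.96,0,0,0,0]
    - [-0.425,-0.96,0,0,0,0]
    - [-0.425,-0.96,0,0,0,0]
    - [-0.425,-0.96,0,0,0,0]
    - [-0.425,-0.96,0,0,0,0]

```text
t: 5.65
eef_pos: [0.4954, -0.0878, 0.2269]
ee_rot: [-3.141, -0.0, -1.309]
force: [0.9, -0.2, 0.4]
width: 0.0876
```

Call:
drive_tool:
  targets:
    - [-0.425,-0.96,0,0,0,0]
    - [-0.425,-0.96,0,0,0,0]
    - [-0.425,-0.96,0,0,0,0]
    - [-0.425,-0.96,0,0,0,0]
    - [0,0,0,0,0,0]

```text
t: 6.28
eef_pos: [0.427, -0.2421, 0.2267]
ee_rot: [-3.141, -0.0, -1.312]
force: [0.5, 0.2, -0.2]
width: 0.0876
```

```bash
python3 - <<'E'
from h import *
im,d,cal=grab("wrist","w2.png"); P=cloud(d,cal); s=arm.get_state(); print(s['eef_pos'],s['ee_rot'],s['force'],s['q'])
H,S,V=[a.astype(int) for a in cv2.split(cv2.cvtColor(im,cv2.COLOR_RGB2HSV))]
near=(np.hypot(P[...,0]-.44,P[...,1]+.292)<.06)&(d>0)
for n,m,zz in (("handle",near&(H<25)&(S>100)&(P[...,2]>.115)&(P[...,2]<.13),.12),("holder",near&(P[...,2]>.042)&(P[...,2]<.053),.05)):
    p=np.argwhere(m)[:,::-1]; q=np.array([ray(0,a,zz,cal)[:2] for a in p])*1000
    print(n,len(q),np.median(P[m][:,2]),cv2.minAreaRect(q.astype(np.float32)))
E
```

```text
[ 0.42763133 -0.24129606  0.22673927] [-3.14115457e+00 -1.26615565e-04 -1.31164838e+00] [-1.07433288  0.57568569  0.28380575] [-1.12453868e-01  5.18092377e-02 -3.81856330e-01 -4.53013456e-05
 -1.13667660e+00  3.71620893e-01]
handle 694 0.12000132180461309 ((442.0542907714844, -290.69366455078125), (17.3040771484375, 17.57931137084961), 14.801226615905762)
holder 3988 0.05014571497305337 ((442.12164306640625, -290.73486328125), (62.01361846923828, 61.985347747802734), 21.102941513061523)
```

View pics/w2.png

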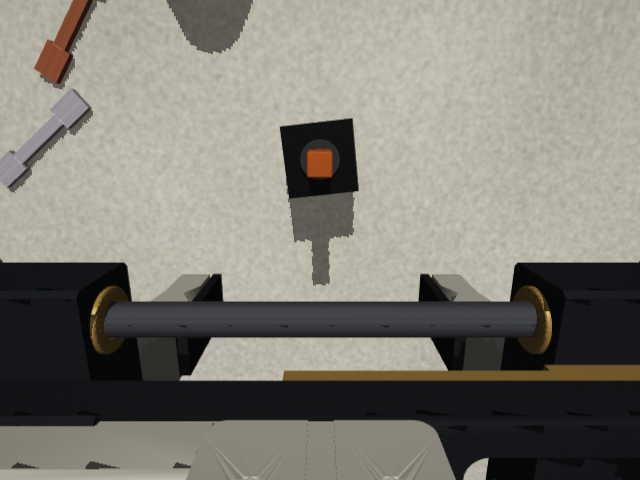

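Call:
drive_tool:
  targets:
    - [0.18,-0.62,0,0,0,0]
    - [0.18,-0.62,0,0,0,0]
    - [0,0,-1,0,0,0]
    - [0,0,-1,0,0,0]
    - [0,0,-1,0,0,0]
  claw: 1

```text
t: 6.95
eef_pos: [0.4433, -0.2893, 0.1056]
ee_rot: [-3.141, -0.0, -1.308]
force: [-0.1, -0.3, -0.4]
width: 0.0876
```

Call:
drive_tool:
  targets:
    - [0,0,-0.85,0,0,0]
    - [0,0,0,0,0,0]

```text
t: 7.2
eef_pos: [0.4413, -0.2889, 0.0705]
ee_rot: [3.137, 0.003, -1.309]
force: [0.9, 0.1, 0.7]
width: 0.0881
```

Call:
drive_tool:
  targets:
    - [0,0,0,0,0,0]
    - [0,0,0,0,0,0]
    - [0,0,0,0,0,0]
    - [0,0,0,0,0,0]
    - [0,0,0,0,0,0]
  claw: 0
  newtons: 40

```text
t: 7.82
eef_pos: [0.4424, -0.2905, 0.0728]
ee_rot: [-3.141, -0.0, -1.31]
force: [-0.1, 0.1, -0.3]
width: 0.0434
```

Call:
drive_tool:
  targets:
    - [0,0,0,0,0,0]
    - [0,0,0,0,0,0]
    - [0,0,0,0,0,0]
    - [0,0,0,0,0,0]
    - [0,0,0,0,0,0]

```text
t: 8.45
eef_pos: [0.4424, -0.2904, 0.0725]
ee_rot: [3.141, 0.0, -1.31]
force: [0.8, -0.5, -1.2]
width: 0.0178
```

Call:
drive_tool:
  targets:
    - [0,0,0.5,0,0,0]
    - [0,0,1,0,0,0]
    - [0,0,1,0,0,0]
    - [0,0,0.5,0,0,0]
    - [0,0,0,0,0,0]

```text
t: 9.07
eef_pos: [0.4433, -0.2907, 0.1942]
ee_rot: [-3.138, -0.002, -1.31]
force: [0.9, -0.0, -1.0]
width: 0.0174
```

```bash
cat > path.py <<'E'
import numpy as np
C=np.array([609.05,58.85]); A=np.deg2rad(22.27); Sp=np.array([610.7,64.5]); B=np.deg2rad(25.5)
e=np.array([-np.cos(A),-np.sin(A)]); l=np.array([-e[1],e[0]])*-1  # l: left(+y stand)
l=np.array([-np.sin(A),np.cos(A)])
def stand(p): r=p-Sp; return np.array([r@[np.cos(B),np.sin(B)],r@[-np.sin(B),np.cos(B)]])
def at(phi): # outward normal dir, phi from nose dir towards left
    return np.cos(phi)*e+np.sin(phi)*l
f=np.deg2rad(54.7)
def path(g=0,ds=2.0,phi0=np.deg2rad(77),phi1=np.deg2rad(-86)):
    R=47+g; r=21+g; out=[]
    L=[R*(phi0-f),36.7,r*2*f,36.7,R*(-phi1-f)]
    s=0
    while s<=sum(L):
        q=s
        if q<L[0]: phi=phi0-q/R; p=C+R*at(phi)
        elif (q:=q-L[0])<L[1]: phi=f; n=at(f); t=np.sin(f)*e-np.cos(f)*l; p=C+R*n+q*t
        elif (q:=q-L[1])<L[2]: phi=f-q/r; p=C+45*e+r*at(phi)
        elif (q:=q-L[2])<L[3]: phi=-f; t=-np.sin(f)*e-np.cos(f)*l; p=C+45*e+r*at(-f)+q*t
        else: q-=L[3]; phi=-f-q/R; p=C+R*at(phi)
        out.append((s,phi,p)); s+=ds
    return out
if __name__=="__main__":
    for nm,a in (("start",-80),("end",80)):
        pass
    m=np.array([-8.2,46.3]); 
    print("marks", [ (Sp+x*np.array([np.cos(B),np.sin(B)])+y*np.array([-np.sin(B),np.cos(B)])).round(1) for x,y in((-8.2,46.3),(-8.2,-46.3))])
    for s,phi,p in path(0,5): print(round(s,1),round(np.rad2deg(phi)),p.round(1),stand(p).round(1),"inward",(-at(phi)).round(2))
E
python3 path.py
```

```text
marks [array([583.4, 102.8]), array([623.2,  19.2])]
0 77 [581.9  97.2] [-11.9  41.9] inward [ 0.58 -0.82]
5 71 [578.   94.1] [-16.8  40.8] inward [ 0.66 -0.75]
10 65 [574.4  90.6] [-21.5  39.2] inward [ 0.74 -0.68]
15 59 [571.2  86.8] [-26.   37.1] inward [ 0.8  -0.59]
20 55 [568.5  82.6] [-30.3  34.5] inward [ 0.84 -0.54]
25 55 [565.8  78.4] [-34.6  31.9] inward [ 0.84 -0.54]
30 55 [563.1  74.2] [-38.8  29.2] inward [ 0.84 -0.54]
35 55 [560.4  70. ] [-43.   26.6] inward [ 0.84 -0.54]
40 55 [557.7  65.7] [-47.3  23.9] inward [ 0.84 -0.54]
45 55 [555.1  61.5] [-51.5  21.3] inward [ 0.84 -0.54]
50 55 [552.4  57.3] [-55.7  18.6] inward [ 0.84 -0.54]
55 55 [549.7  53.1] [-60.   15.9] inward [ 0.84 -0.54]
60 41 [547.5  48.6] [-63.9  12.8] inward [ 0.95 -0.32]
65 27 [546.5  43.7] [-66.9   8.8] inward [ 1.   -0.09]
70 14 [546.6  38.7] [-68.9   4.3] inward [0.99 0.15]
75 0 [548.   33.9] [-69.8  -0.6] inward [0.93 0.38]
80 -14 [550.4  29.5] [-69.5  -5.6] inward [0.81 0.58]
85 -27 [553.8  25.8] [-68.  -10.4] inward [0.65 0.76]
90 -41 [557.9  23.1] [-65.5 -14.7] inward [0.45 0.89]
95 -54 [562.6  21.4] [-62.  -18.2] inward [0.23 0.97]
100 -55 [567.5  20.2] [-58.1 -21.3] inward [0.23 0.97]
105 -55 [572.3  19.1] [-54.2 -24.5] inward [0.23 0.97]
110 -55 [577.2  18. ] [-50.3 -27.6] inward [0.23 0.97]
115 -55 [582.1  16.8] [-46.4 -30.7] inward [0.23 0.97]
120 -55 [586.9  15.7] [-42.4 -33.8] inward [0.23 0.97]
125 -55 [591.8  14.6] [-38.5 -36.9] inward [0.23 0.97]
130 -55 [596.7  13.5] [-34.6 -40. ] inward [0.23 0.97]
135 -59 [601.6  12.4] [-30.6 -43.1] inward [0.16 0.99]
140 -65 [606.6  11.9] [-26.4 -45.7] inward [0.05 1.  ]
145 -71 [611.6  11.9] [-21.9 -47.8] inward [-0.05  1.  ]
150 -77 [616.5  12.5] [-17.1 -49.5] inward [-0.16  0.99]
155 -83 [621.4  13.5] [-12.3 -50.6] inward [-0.26  0.96]
```

Call:
drive_tool:
  targets:
    - [0.3,0.92,0,0,0,0]
    - [0.3,0.92,0,0,0,0]
    - [0.3,0.92,0,0,0,0]
    - [0.3,0.92,0,0,0,0]
    - [0.3,0.92,0,0,0,0]

```text
t: 9.7
eef_pos: [0.502, -0.1052, 0.1912]
ee_rot: [3.14, 0.001, -1.31]
force: [-0.1, 0.3, -1.4]
width: 0.0177
```

Call:
drive_tool:
  targets:
    - [0.3,0.92,0,0,0,0]
    - [0.3,0.92,0,0,0,0]
    - [0.3,0.92,0,0,0,0]
    - [0.3,0.92,0,0,0,0]
    - [0.3,0.92,0,0,0,0]

```text
t: 10.32
eef_pos: [0.562, 0.0787, 0.191]
ee_rot: [3.139, -0.0, -1.31]
force: [-0.2, -0.5, -0.6]
width: 0.0179
```

Call:
drive_tool:
  targets:
    - [0.27,0.9,0,0,0,0]
    - [0,0,0,0,0,0]
    - [0,0,0,0,0,0]

```text
t: 10.7
eef_pos: [0.5724, 0.1133, 0.1912]
ee_rot: [3.139, -0.0, -1.31]
force: [0.2, -0.3, -1.1]
width: 0.0179
```

Call:
drive_tool:
  targets:
    - [0,0,-0.7,0,0,0]
    - [0,0,-0.7,0,0,0]
    - [0,0,-0.65,0,0,0]
    - [0,0,0,0,0,0]
    - [0,0,0,0,0,0]

```text
t: 11.32
eef_pos: [0.5737, 0.1132, 0.1115]
ee_rot: [-3.141, -0.0, -1.31]
force: [-0.1, -0.2, 0.3]
width: 0.0174
```

```bash
python3 - <<'E'
from h import *
im,d,cal=grab("scene"); s=arm.get_state(); print(s['eef_pos'],s['force'])
c=px("scene",[.59,.09,.08],cal).astype(int); print(c)
u,v=c; cv2.imwrite("pics/s3.png",cv2.resize(im[v-75:v+75,u-100:u+100],None,fx=4,fy=4)[:,:,::-1])
E
```

```text
[0.57394406 0.11347867 0.11183387] [ 0.10342384  0.0724392  -0.14167937]
[381 246]
```

View pics/s3.png

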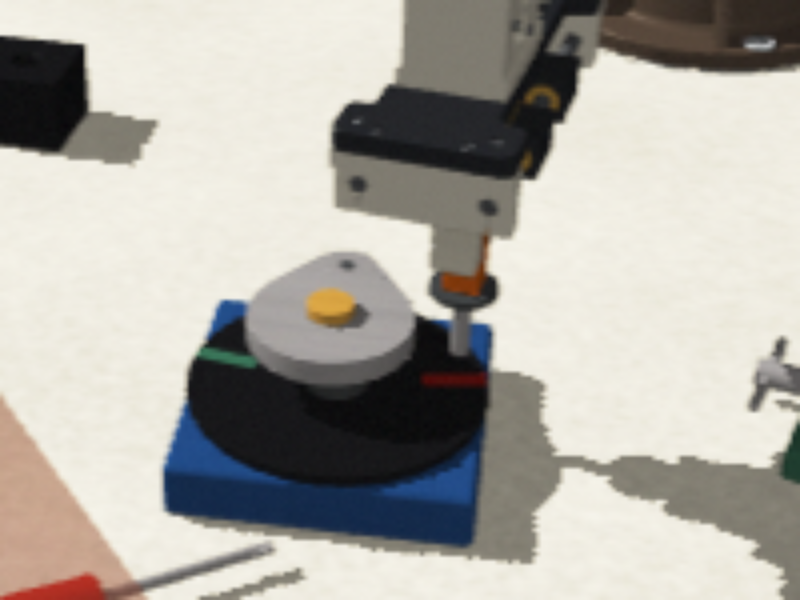

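Call:
drive_tool:
  targets:
    - [0.053,-0.085,0,0,0,0]
    - [0.053,-0.085,0,0,0,0]
    - [0.053,-0.085,0,0,0,0]
    - [0,0,0,0,0,0]
    - [0,0,0,0,0,0]

```text
t: 12.0
eef_pos: [0.5795, 0.1033, 0.1105]
ee_rot: [3.141, 0.0, -1.31]
force: [0.0, 1.0, -0.9]
width: 0.0176
```

Call:
drive_tool:
  targets:
    - [0.0133,-0.021,0,0,0,0]
    - [0.0133,-0.021,0,0,0,0]
    - [0.0133,-0.021,0,0,0,0]
    - [0,0,0,0,0,0]

```text
t: 12.5
eef_pos: [0.5812, 0.1008, 0.1105]
ee_rot: [3.142, -0.0, -1.31]
force: [-0.3, 0.5, -1.3]
width: 0.018
```

Call:
drive_tool:
  targets:
    - [0.0133,-0.021,0,0,0,0]
    - [0,0,0,0,0,0]

```text
t: 12.75
eef_pos: [0.5817, 0.1, 0.1106]
ee_rot: [-3.142, 0.0, -1.31]
force: [0.1, 0.2, -0.7]
width: 0.018
```

Call:
drive_tool:
  targets:
    - [0.008,-0.0127,0,0,0,0]
    - [0,0,0,0,0,0]
    - [0.008,-0.0127,0,0,0,0]
    - [0,0,0,0,0,0]

```text
t: 13.25
eef_pos: [0.5823, 0.0989, 0.1106]
ee_rot: [3.142, -0.0, -1.31]
force: [-0.1, -0.5, -0.2]
width: 0.0181
```

Call:
drive_tool:
  targets:
    - [0.008,-0.0127,0,0,0,0]
    - [0,0,0,0,0,0]
    - [0,0,0,0,0,0]

```text
t: 13.62
eef_pos: [0.5826, 0.0985, 0.1106]
ee_rot: [3.142, 0.0, -1.31]
force: [-0.3, 0.8, 0.0]
width: 0.0177
```

Call:
drive_tool:
  targets:
    - [0.008,-0.0127,0,0,0,0]
    - [0,0,0,0,0,0]
    - [0,0,0,0,0,0]

```text
t: 14.0
eef_pos: [0.5828, 0.0983, 0.1105]
ee_rot: [3.141, 0.0, -1.31]
force: [-3.5, 4.6, 0.5]
width: 0.0177
```

```bash
cat > plan.py <<'E'
from path import *
import sys
def plan(g,ds,phi0,n=5):
    P=path(g,ds,phi0); pts=np.array([p for _,_,p in P])
    r=np.diff(pts,axis=0)/40
    for i in range(0,len(r),n):
        k=min(i+n,len(r)-1); print(i//n,[[round(a,3) for a in x] for x in r[i:i+n].tolist()],"end",pts[k].round(1),"y",stand(pts[k])[1].round(1),"n",at(P[k][1]).round(2))
if __name__=="__main__":
    c=np.array([582.97,97.96])-C; phi=np.arctan2(c@l,c@e); print(np.rad2deg(phi),np.hypot(*c)); plan(0.15,1.5,phi)
E
python3 plan.py
```

```text
78.57317151122045 47.00806845638306
0 [[-0.031, -0.021], [-0.03, -0.022], [-0.029, -0.023], [-0.029, -0.024], [-0.028, -0.025]] end [577.   93.4] y 40.6 n [-0.68  0.73]
1 [[-0.027, -0.026], [-0.026, -0.027], [-0.025, -0.028], [-0.025, -0.028], [-0.024, -0.029]] end [571.9  87.9] y 37.8 n [-0.79  0.62]
2 [[-0.023, -0.03], [-0.022, -0.031], [-0.021, -0.031], [-0.02, -0.032], [-0.02, -0.032]] end [567.7  81.7] y 34.1 n [-0.84  0.54]
3 [[-0.02, -0.032], [-0.02, -0.032], [-0.02, -0.032], [-0.02, -0.032], [-0.02, -0.032]] end [563.7  75.4] y 30.1 n [-0.84  0.54]
4 [[-0.02, -0.032], [-0.02, -0.032], [-0.02, -0.032], [-0.02, -0.032], [-0.02, -0.032]] end [559.7  69.1] y 26.1 n [-0.84  0.54]
5 [[-0.02, -0.032], [-0.02, -0.032], [-0.02, -0.032], [-0.02, -0.032], [-0.02, -0.032]] end [555.7  62.7] y 22.1 n [-0.84  0.54]
6 [[-0.02, -0.032], [-0.02, -0.032], [-0.02, -0.032], [-0.02, -0.032], [-0.02, -0.032]] end [551.6  56.4] y 18.1 n [-0.84  0.54]
7 [[-0.02, -0.032], [-0.02, -0.032], [-0.02, -0.032], [-0.018, -0.033], [-0.016, -0.034]] end [547.9  49.9] y 13.9 n [-0.92  0.38]
8 [[-0.013, -0.035]
[... 1026 characters left out ...]
[0.037, -0.008], [0.037, -0.008], [0.037, -0.008], [0.037, -0.008], [0.037, -0.008]] end [592.6  14.3] y -37.6 n [-0.23 -0.97]
17 [[0.037, -0.008], [0.037, -0.008], [0.037, -0.008], [0.037, -0.009], [0.037, -0.008]] end [600.   12.6] y -42.2 n [-0.19 -0.98]
18 [[0.037, -0.007], [0.037, -0.005], [0.037, -0.004], [0.037, -0.003], [0.037, -0.002]] end [607.4  11.7] y -46.2 n [-0.04 -1.  ]
19 [[0.037, -0.001], [0.037, 0.0], [0.037, 0.002], [0.037, 0.003], [0.037, 0.004]] end [614.9  12.1] y -49.1 n [ 0.12 -0.99]
20 [[0.037, 0.005], [0.037, 0.006], [0.037, 0.008], [0.036, 0.009], [0.036, 0.01]] end [622.2  13.6] y -50.9 n [ 0.28 -0.96]
21 [[0.036, 0.011]] end [622.2  13.6] y -50.9 n [ 0.28 -0.96]
```

Call:
drive_tool:
  targets:
    - [-0.033,-0.018,0,0,0,0]
    - [-0.03,-0.022,0,0,0,0]
    - [-0.029,-0.023,0,0,0,0]
    - [-0.029,-0.024,0,0,0,0]

```text
t: 14.5
eef_pos: [0.5789, 0.0954, 0.1108]
ee_rot: [-3.139, 0.001, -1.31]
force: [-0.2, 6.3, -0.6]
width: 0.018
```

Call:
drive_tool:
  targets:
    - [-0.028,-0.025,0,0,0,0]
    - [-0.027,-0.026,0,0,0,0]
    - [-0.026,-0.027,0,0,0,0]
    - [-0.025,-0.028,0,0,0,0]

```text
t: 15.0
eef_pos: [0.5742, 0.0912, 0.1107]
ee_rot: [-3.14, 0.001, -1.31]
force: [-2.3, 5.8, -0.4]
width: 0.0179
```

Call:
drive_tool:
  targets:
    - [-0.026,-0.027,0,0,0,0]
    - [-0.024,-0.029,0,0,0,0]
    - [-0.023,-0.03,0,0,0,0]
    - [-0.022,-0.031,0,0,0,0]
    - [-0.021,-0.031,0,0,0,0]

```text
t: 15.62
eef_pos: [0.5691, 0.0848, 0.1104]
ee_rot: [-3.141, 0.001, -1.31]
force: [-2.5, 5.4, -0.9]
width: 0.0182
```

Call:
drive_tool:
  targets:
    - [-0.021,-0.031,0,0,0,0]
    - [-0.02,-0.032,0,0,0,0]
    - [-0.02,-0.032,0,0,0,0]
    - [-0.02,-0.032,0,0,0,0]
    - [-0.02,-0.032,0,0,0,0]

```text
t: 16.25
eef_pos: [0.5649, 0.0783, 0.1104]
ee_rot: [3.141, 0.001, -1.31]
force: [-1.9, 5.4, -0.6]
width: 0.0178
```

Call:
drive_tool:
  targets:
    - [-0.02,-0.032,0,0,0,0]
    - [-0.02,-0.032,0,0,0,0]
    - [-0.02,-0.032,0,0,0,0]
    - [-0.02,-0.032,0,0,0,0]
    - [-0.02,-0.032,0,0,0,0]

```text
t: 16.88
eef_pos: [0.5609, 0.0718, 0.1104]
ee_rot: [3.141, 0.001, -1.31]
force: [-2.9, 5.4, -0.5]
width: 0.0179
```

Call:
drive_tool:
  targets:
    - [-0.0205,-0.0315,0,0,0,0]
    - [-0.02,-0.032,0,0,0,0]
    - [-0.02,-0.032,0,0,0,0]
    - [-0.0205,-0.032,0,0,0,0]
    - [-0.02,-0.032,0,0,0,0]

```text
t: 17.5
eef_pos: [0.5568, 0.0654, 0.1104]
ee_rot: [3.141, 0.0, -1.31]
force: [-2.2, 4.2, -0.7]
width: 0.018
```

Call:
drive_tool:
  targets:
    - [-0.02,-0.032,0,0,0,0]
    - [-0.02,-0.032,0,0,0,0]
    - [-0.02,-0.032,0,0,0,0]
    - [-0.02,-0.032,0,0,0,0]
    - [-0.02,-0.032,0,0,0,0]

```text
t: 18.12
eef_pos: [0.5529, 0.059, 0.1104]
ee_rot: [3.141, 0.0, -1.31]
force: [-1.8, 5.0, -0.9]
width: 0.018
```

Call:
drive_tool:
  targets:
    - [-0.02,-0.032,0,0,0,0]
    - [-0.02,-0.032,0,0,0,0]
    - [-0.02,-0.032,0,0,0,0]
    - [-0.02,-0.032,0,0,0,0]

```text
t: 18.62
eef_pos: [0.5497, 0.0538, 0.1105]
ee_rot: [3.141, 0.0, -1.31]
force: [-3.9, 4.9, -0.5]
width: 0.0179
```

Call:
drive_tool:
  targets:
    - [-0.0195,-0.032,0,0,0,0]
    - [-0.017,-0.0335,0,0,0,0]
    - [-0.0145,-0.0345,0,0,0,0]

```text
t: 19.0
eef_pos: [0.5475, 0.0497, 0.1104]
ee_rot: [3.141, 0.0, -1.31]
force: [-2.9, 3.6, -0.5]
width: 0.0175
```

Call:
drive_tool:
  targets:
    - [-0.0125,-0.0353,0,0,0,0]
    - [-0.01,-0.0362,0,0,0,0]
    - [-0.0073,-0.0368,0,0,0,0]

```text
t: 19.38
eef_pos: [0.546, 0.045, 0.1103]
ee_rot: [3.14, -0.0, -1.31]
force: [-5.1, 3.0, 0.1]
width: 0.0177
```

Call:
drive_tool:
  targets:
    - [-0.006,-0.0372,0,0,0,0]
    - [-0.002,-0.0375,0,0,0,0]
    - [0.0008,-0.0375,0,0,0,0]

```text
t: 19.75
eef_pos: [0.5457, 0.0404, 0.1103]
ee_rot: [3.14, -0.0, -1.31]
force: [-3.9, 2.8, -0.1]
width: 0.0179
```

Call:
drive_tool:
  targets:
    - [0.005,-0.0372,0,0,0,0]
    - [0.0063,-0.037,0,0,0,0]
    - [0.009,-0.0364,0,0,0,0]

```text
t: 20.12
eef_pos: [0.5465, 0.0358, 0.1102]
ee_rot: [3.14, -0.0, -1.31]
force: [-4.8, 2.0, -0.1]
width: 0.0176
```

Call:
drive_tool:
  targets:
    - [0.012,-0.0355,0,0,0,0]
    - [0.0143,-0.0347,0,0,0,0]
    - [0.0165,-0.0337,0,0,0,0]

```text
t: 20.5
eef_pos: [0.5482, 0.0315, 0.1102]
ee_rot: [3.14, -0.0, -1.31]
force: [-4.3, 0.6, -0.8]
width: 0.0178
```

Call:
drive_tool:
  targets:
    - [0.0206,-0.0314,0,0,0,0]
    - [0.021,-0.031,0,0,0,0]
    - [0.0231,-0.0295,0,0,0,0]

```text
t: 20.88
eef_pos: [0.5509, 0.0278, 0.1103]
ee_rot: [3.14, -0.001, -1.31]
force: [-3.8, -1.2, -1.2]
width: 0.018
```

Call:
drive_tool:
  targets:
    - [0.0264,-0.0266,0,0,0,0]
    - [0.0273,-0.0257,0,0,0,0]
    - [0.029,-0.0238,0,0,0,0]

```text
t: 21.25
eef_pos: [0.5544, 0.0247, 0.1103]
ee_rot: [3.14, -0.001, -1.31]
force: [-5.0, -2.3, -1.1]
width: 0.0177
```

Call:
drive_tool:
  targets:
    - [0.0306,-0.0216,0,0,0,0]
    - [0.0321,-0.0194,0,0,0,0]
    - [0.0334,-0.0171,0,0,0,0]

```text
t: 21.62
eef_pos: [0.5586, 0.0225, 0.1105]
ee_rot: [3.141, -0.001, -1.31]
force: [-3.9, -3.1, -0.8]
width: 0.018
```

Call:
drive_tool:
  targets:
    - [0.0346,-0.0144,0,0,0,0]
    - [0.0355,-0.0119,0,0,0,0]
    - [0.0363,-0.0095,0,0,0,0]

```text
t: 22.0
eef_pos: [0.5632, 0.0213, 0.1106]
ee_rot: [3.141, -0.001, -1.31]
force: [-3.4, -4.0, -0.3]
width: 0.0181
```

Call:
drive_tool:
  targets:
    - [0.0365,-0.0086,0,0,0,0]
    - [0.0365,-0.0086,0,0,0,0]
    - [0.0365,-0.0086,0,0,0,0]
    - [0.0365,-0.0086,0,0,0,0]

```text
t: 22.5
eef_pos: [0.569, 0.0199, 0.1106]
ee_rot: [3.141, -0.001, -1.31]
force: [-3.4, -4.7, -1.0]
width: 0.0179
```

Fn≈5.3, fine.

Call:
drive_tool:
  targets:
    - [0.0365,-0.009,0,0,0,0]
    - [0.0365,-0.009,0,0,0,0]
    - [0.0365,-0.0088,0,0,0,0]
    - [0.0365,-0.0088,0,0,0,0]

```text
t: 23.0
eef_pos: [0.5749, 0.0185, 0.1107]
ee_rot: [3.142, -0.001, -1.31]
force: [-3.0, -3.6, -0.6]
width: 0.018
```

Call:
drive_tool:
  targets:
    - [0.0365,-0.0086,0,0,0,0]
    - [0.0365,-0.0086,0,0,0,0]
    - [0.0365,-0.0086,0,0,0,0]
    - [0.0365,-0.0086,0,0,0,0]
    - [0.0365,-0.0086,0,0,0,0]

```text
t: 23.62
eef_pos: [0.5822, 0.0168, 0.1106]
ee_rot: [3.142, -0.001, -1.31]
force: [-3.7, -3.4, 0.1]
width: 0.0178
```

Fn≈4.2.

Call:
drive_tool:
  targets:
    - [0.0365,-0.0085,0,0,0,0]
    - [0.0365,-0.0085,0,0,0,0]
    - [0.0365,-0.0086,0,0,0,0]
    - [0.0365,-0.0086,0,0,0,0]

```text
t: 24.12
eef_pos: [0.588, 0.0155, 0.1107]
ee_rot: [-3.142, -0.001, -1.31]
force: [-3.1, -4.0, -0.7]
width: 0.0175
```

Call:
drive_tool:
  targets:
    - [0.0365,-0.0086,0,0,0,0]
    - [0.0365,-0.0086,0,0,0,0]
    - [0.0365,-0.0086,0,0,0,0]
    - [0.0365,-0.0086,0,0,0,0]

```text
t: 24.62
eef_pos: [0.5938, 0.0141, 0.1106]
ee_rot: [3.141, -0.0, -1.31]
force: [-3.1, -3.9, 0.2]
width: 0.0179
```

Call:
drive_tool:
  targets:
    - [0.0365,-0.0086,0,0,0,0]
    - [0.0365,-0.0086,0,0,0,0]
    - [0.0367,-0.0081,0,0,0,0]
    - [0.0369,-0.007,0,0,0,0]

```text
t: 25.12
eef_pos: [0.5997, 0.0129, 0.1106]
ee_rot: [3.142, -0.0, -1.31]
force: [-3.0, -4.8, -1.1]
width: 0.0179
```

Call:
drive_tool:
  targets:
    - [0.0369,-0.0079,0,0,0,0]
    - [0.0371,-0.0057,0,0,0,0]
    - [0.0372,-0.0045,0,0,0,0]
    - [0.0373,-0.0033,0,0,0,0]

```text
t: 25.62
eef_pos: [0.6057, 0.0122, 0.1107]
ee_rot: [-3.141, -0.0, -1.31]
force: [-2.6, -4.2, -1.2]
width: 0.0179
```

Call:
drive_tool:
  targets:
    - [0.0374,-0.0021,0,0,0,0]
    - [0.0375,-0.0009,0,0,0,0]
    - [0.0375,0.0003,0,0,0,0]
    - [0.0374,0.0015,0,0,0,0]

```text
t: 26.12
eef_pos: [0.6117, 0.0124, 0.1106]
ee_rot: [-3.141, -0.0, -1.31]
force: [-2.5, -4.3, 0.2]
width: 0.0181
```

Call:
drive_tool:
  targets:
    - [0.0374,0.0027,0,0,0,0]
    - [0.0373,0.0039,0,0,0,0]
    - [0.0372,0.0051,0,0,0,0]
    - [0.037,0.0063,0,0,0,0]

```text
t: 26.62
eef_pos: [0.6177, 0.0132, 0.1106]
ee_rot: [-3.141, 0.0, -1.31]
force: [-0.3, -3.9, -0.3]
width: 0.0179
```

Call:
drive_tool:
  targets:
    - [0.0368,0.0077,0,0,0,0]
    - [0.0366,0.0089,0,0,0,0]
    - [0.0364,0.0099,0,0,0,0]
    - [0,0,0,0,0,0]
    - [0,0,0,0,0,0]

```text
t: 27.25
eef_pos: [0.6222, 0.0143, 0.1107]
ee_rot: [-3.141, 0.0, -1.31]
force: [0.8, -2.7, -0.9]
width: 0.0177
```

Call:
drive_tool:
  targets:
    - [0.05,-0.2,0,0,0,0]
    - [0.06,-0.2,0,0,0,0]
    - [0.06,-0.2,0,0,0,0]
    - [0,0,0.7,0,0,0]
    - [0,0,0.7,0,0,0]

```text
t: 27.88
eef_pos: [0.6285, -0.0106, 0.1669]
ee_rot: [3.141, 0.0, -1.311]
force: [0.0, 0.6, -0.4]
width: 0.0179
```

Call:
drive_tool:
  targets:
    - [0,0,0.7,0,0,0]
    - [0,0,0,0,0,0]
    - [0,0,0,0,0,0]

```text
t: 28.25
eef_pos: [0.6282, -0.0101, 0.194]
ee_rot: [3.141, 0.0, -1.311]
force: [-1.3, -0.6, -1.5]
width: 0.0176
```

Call:
drive_tool:
  targets:
    - [-0.464,-0.7,0,0,0,0]
    - [-0.464,-0.7,0,0,0,0]
    - [-0.464,-0.7,0,0,0,0]
    - [-0.464,-0.7,0,0,0,0]
    - [-0.464,-0.7,0,0,0,0]

```text
t: 28.88
eef_pos: [0.5344, -0.1508, 0.1933]
ee_rot: [3.14, 0.001, -1.31]
force: [1.5, 0.4, -1.7]
width: 0.0176
```

Call:
drive_tool:
  targets:
    - [-0.464,-0.7,0,0,0,0]
    - [-0.464,-0.7,0,0,0,0]
    - [-0.464,-0.7,0,0,0,0]
    - [-0.464,-0.7,0,0,0,0]
    - [-0.464,-0.7,0,0,0,0]

```text
t: 29.5
eef_pos: [0.4417, -0.2906, 0.1934]
ee_rot: [3.14, 0.001, -1.31]
force: [1.0, -0.4, -1.3]
width: 0.018
```

Call:
drive_tool:
  targets:
    - [0,0,0,0,0,0]
    - [0,0,0,0,0,0]
    - [0,0,0,0,0,0]
    - [0,0,0,0,0,0]

```text
t: 30.0
eef_pos: [0.4433, -0.2894, 0.1944]
ee_rot: [3.141, 0.0, -1.309]
force: [0.3, 0.5, 0.0]
width: 0.0178
```

```bash
python3 - <<'E'
from h import *
im,d,cal=grab("scene"); s=arm.get_state(); print(s['eef_pos'],s['ee_rot'],s['force'])
u,v=px("scene",[.44,-.29,.1],cal).astype(int)
cv2.imwrite("pics/s4.png",cv2.resize(im[v-75:v+75,u-100:u+100],None,fx=4,fy=4)[:,:,::-1])
E
```

```text
[ 0.44330321 -0.28941184  0.19445935] [ 3.14151744e+00  1.02625434e-04 -1.30919623e+00] [-0.32911205 -0.02723777 -0.14934861]
```

View pics/s4.png

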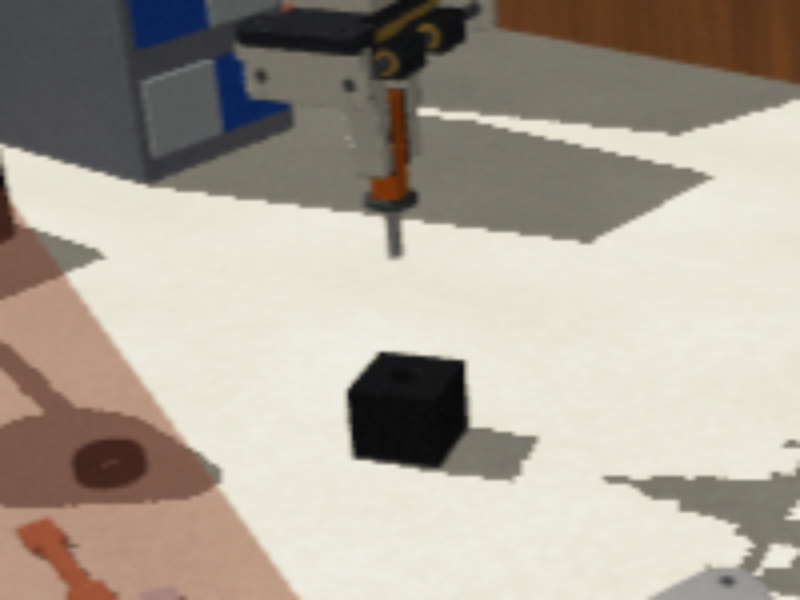

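Call:
drive_tool:
  targets:
    - [-0.022,-0.025,-0.8,0,0,0]
    - [0,0,-0.8,0,0,0]
    - [0,0,-0.2,0,0,0]
    - [0,0,0,0,0,0]
    - [0,0,0,0,0,0]

```text
t: 30.68
eef_pos: [0.443, -0.2911, 0.1238]
ee_rot: [-3.14, -0.001, -1.31]
force: [-0.1, 0.5, -0.8]
width: 0.0175
```

Call:
drive_tool:
  targets:
    - [0,0,-0.25,0,0,0]
    - [0,0,-0.25,0,0,0]
    - [0,0,-0.25,0,0,0]
    - [0,0,0,0,0,0]
    - [0,0,0,0,0,0]

```text
t: 31.3
eef_pos: [0.4422, -0.291, 0.0925]
ee_rot: [3.141, -0.0, -1.31]
force: [-0.6, 0.8, -0.4]
width: 0.0179
```

Call:
drive_tool:
  targets:
    - [0,0,-0.2,0,0,0]
    - [0,0,-0.2,0,0,0]
    - [0,0,-0.07,0,0,0]
    - [0,0,0,0,0,0]
    - [0,0,0,0,0,0]

```text
t: 31.92
eef_pos: [0.4423, -0.2909, 0.0739]
ee_rot: [-3.141, -0.0, -1.31]
force: [0.4, 0.2, -0.6]
width: 0.0178
```

Call:
drive_tool:
  targets:
    - [0,0,-0.015,0,0,0]
    - [0,0,0,0,0,0]
    - [0,0,0,0,0,0]

```text
t: 32.3
eef_pos: [0.4421, -0.2909, 0.0732]
ee_rot: [-3.141, -0.0, -1.31]
force: [-0.1, -0.0, -0.1]
width: 0.0177
```

Call:
drive_tool:
  targets:
    - [0,0,-0.012,0,0,0]
    - [0,0,0,0,0,0]
    - [0,0,0,0,0,0]

```text
t: 32.67
eef_pos: [0.4421, -0.2909, 0.0727]
ee_rot: [3.142, 0.0, -1.31]
force: [-1.1, -0.5, -1.1]
width: 0.0177
```

Call:
drive_tool:
  targets:
    - [0,0,-0.01,0,0,0]
    - [0,0,0,0,0,0]
    - [0,0,0,0,0,0]

```text
t: 33.05
eef_pos: [0.4422, -0.2909, 0.0725]
ee_rot: [-3.141, -0.0, -1.31]
force: [-1.4, 0.6, 2.8]
width: 0.0182
```

Seated (upward 2.8 N at the original height). Release gently and back off upward.

Call:
drive_tool:
  targets:
    - [0,0,0,0,0,0]
    - [0,0,0,0,0,0]
    - [0,0,0,0,0,0]
    - [0,0,0,0,0,0]
    - [0,0,0,0,0,0]
  claw: 1

```text
t: 33.67
eef_pos: [0.4421, -0.2909, 0.0723]
ee_rot: [3.142, 0.0, -1.31]
force: [1.1, 0.0, -0.7]
width: 0.0622
```

Call:
drive_tool:
  targets:
    - [0,0,0,0,0,0]
    - [0,0,0,0,0,0]
    - [0,0,0,0,0,0]
    - [0,0,0,0,0,0]
    - [0,0,0,0,0,0]

```text
t: 34.3
eef_pos: [0.4421, -0.2909, 0.0723]
ee_rot: [-3.142, -0.0, -1.31]
force: [-0.5, 0.8, 0.3]
width: 0.0878
```

Call:
drive_tool:
  targets:
    - [0,0,0.5,0,0,0]
    - [0,0,1,0,0,0]
    - [0,0,1,0,0,0]
    - [0,0,1,0,0,0]
    - [0,0,0.5,0,0,0]

```text
t: 34.92
eef_pos: [0.4428, -0.2912, 0.2348]
ee_rot: [-3.139, -0.002, -1.31]
force: [0.5, 0.4, -1.2]
width: 0.0874
```

Call:
drive_tool:
  targets:
    - [-0.35,0.8,0,0,0,0]
    - [0,0.8,0,0,0,0]
    - [0,0,0,0,0,0]
    - [0,0,0,0,0,0]

```text
t: 35.42
eef_pos: [0.4283, -0.227, 0.2324]
ee_rot: [-3.141, -0.0, -1.309]
force: [-0.0, -0.7, 0.1]
width: 0.0877
```

```bash
python3 - <<'E'
from h import *
im,d,cal=grab("wrist","w5.png"); P=cloud(d,cal); s=arm.get_state(); print(s['t'],s['eef_pos'],s['width'])
H,S,V=[a.astype(int) for a in cv2.split(cv2.cvtColor(im,cv2.COLOR_RGB2HSV))]
near=(np.hypot(P[...,0]-.44,P[...,1]+.292)<.06)&(d>0)
for n,m,zz in (("handle",near&(H<25)&(S>100)&(P[...,2]>.115)&(P[...,2]<.13),.12),("holder",near&(P[...,2]>.042)&(P[...,2]<.053),.05)):
    p=np.argwhere(m)[:,::-1]; q=np.array([ray(0,a,zz,cal)[:2] for a in p])*1000
    print(n,len(q),np.median(P[m][:,2]),cv2.minAreaRect(q.astype(np.float32)))
im,d,cal=grab("scene"); u,v=px("scene",[.44,-.29,.1],cal).astype(int)
cv2.imwrite("pics/s5.png",cv2.resize(im[v-75:v+75,u-100:u+100],None,fx=4,fy=4)[:,:,::-1])
E
```

```text
35.475 [ 0.4282129  -0.22717251  0.23227572] 0.08761592142082664
handle 679 0.12006163635548772 ((443.2287292480469, -290.6549072265625), (17.333303451538086, 17.45103645324707), 14.96374225616455)
holder 4011 0.05013027946631554 ((442.1037902832031, -290.7476806640625), (61.97129821777344, 61.993438720703125), 21.12264060974121)
```

View pics/s5.png

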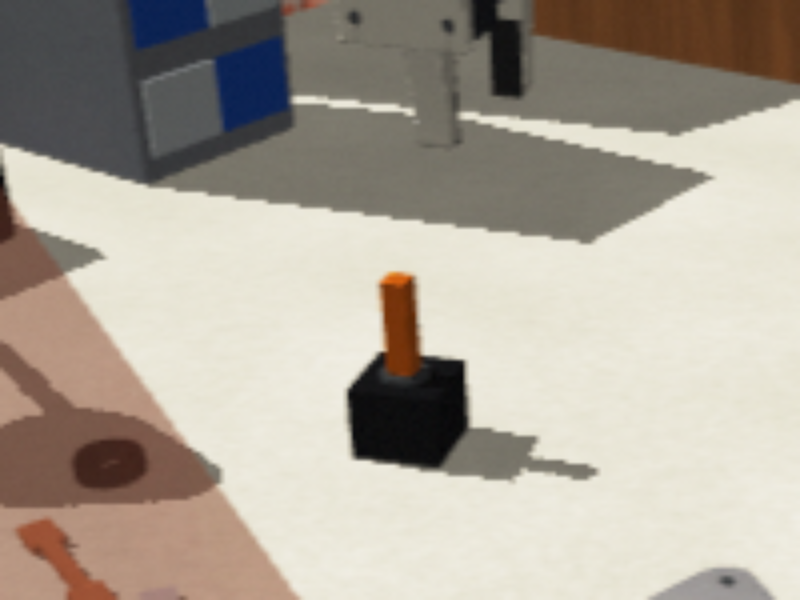

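The stylus stands upright with its collar home, its top at 120.1 mm and about 1 mm off the hole's centre. The gripper is clear.

```bash
python3 -c "
from station import arm
print(arm.job_done())"
```

```text
the job is handed in; nothing more can be done
None
```

The stylus traced the cam from the red mark, over the nose, to the green mark. It is back in its holder, and I handed the job in at about 35.5 s of the 72 s allowed.

- **Finding the cam:** From a wrist picture, the cam sat about 4 mm off in both x and y and turned about 3° from nominal. When I felt for the edge at the red mark, it lay about 0.5 mm from that estimate.
- **Tracing:** Readings at the end of each move gave about 3 to 6 N square to the edge, and about 7 N at most in total with friction. Every reading along the way showed contact. I have no readings between moves, so contact and peak force there are not directly confirmed. The pin's end stayed about 52 mm above the table.
- **Return to holder:** The stylus was pressed home at the height it was taken from. The last pictures show it upright and let go, with its top at 120.1 mm (120 mm expected) and about 1 mm off the hole's centre. The gripper is clear of it.
- **Not checked:** I took no final picture to compare the other things on the bench. All long moves passed well above them, and no unexpected force showed.

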